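Fetch the long lighter out of the lidded utensil box

ROBOT

A 7-joint arm with a two-finger parallel gripper is mounted at the origin on a cart in front of the work surface, level with it; the furniture and walls round the work are solid. World frame = base frame: x ahead of the robot, y to its left, z up, the work surface at z = 0. Lengths are in m, angles in rad, forces in N, time in s.
With the tool pointing down it reaches from about 0.4 to 0.85 m from the base axis. Payload 10.4 kg.
Tool frame: the origin (TCP) lies at the very end of the fingers, on their centre line; the grasp point (between the pads) lies 19 mm behind it; y points along the fingers, z is the direction in which the jaws open and shut, and the axes are right-handed (so a half turn about y gives the same grasp; the last joint's range is limited). The gripper opens to 85 mm and grips with 20 to 120 N. Pads are 22 mm wide; open, the fingers measure 114 mm over their backs; the gripper's body (76 mm by 85 mm) begins 54 mm behind the grasp point. The pads swing forward as they close: fully open they stand 13 mm farther back than shut.
Start: joints at [-1.315, 0.332, -0.065, 1.46, 0.022, 1.35, -0.088], TCP at [0.172, 0.601, 0.231] pointing down, gripper open.
Joint ranges: [-2.6, 2.6], [-0.5, 2.12], [-1.47, 1.34], [0.16, 2.42], [-1.27, 4.41], [0.06, 2.06], [-2.6, 2.6]. Speed limits (rad/s): [2.22, 2.22, 2.79, 2.79, 3.14, 3.14, 3.14].

INTERFACE

Orientations are given as a unit quaternion [x, y, z, w].
In Python, from workcell import manip gives the robot as it stands.
- The arm moves only by the tool arm_command, never from a script. Its argument "commands" is a list that holds one entry, the list of rows, each a list of 6 numbers: the shift along the world's x, y, z in cm, then the turn, a rotation vector about the world's x, y, z in degrees. A call has 1 to 20 rows; each row is the pose to reach, as a shift and turn from the pose commanded when the call began; what a row does not reach only later rows make up. A row lasts 1/10 s, in which the tool goes at most 50 mm and 8.59 degrees, less where a joint would pass 70% of its speed; a pose out of reach is approached as far as the arm can. A call with a gripper value outside its range is refused whole. "claw" is the finger opening in cm, from 0 to 8.54, set as the call begins (left out, the last holds). The fingers move at their own pace and stop on an object; "newtons" is the grip in N (left out, the last holds). Time passes only in rows, so rows that repeat a pose let the fingers close. It gives the time, the measured TCP pose, the force and the opening at its end, in the units of the state.
- manip.get_obs(): the state, without advancing time (a new reading comes with each control period).
- manip.camera(name): name is "scene" or "top"; returns a dict with "pixels" (384x512x3 uint8, blue, green, red), "depth" (384x512 float32, m along the optical axis (not along the pixel's ray), 0 where there is no reading), "K" (3x3 intrinsics, pixels), "rvec" (rotation vector, rad) and "tvec" (3), from world to camera coordinates, as OpenCV has them. Camera axes: x right, y down, z forward; pixel columns grow to the right and rows downward; lengths in m; the calibration is good to about 2 mm. A picture is of the moment at which its call begins.
- manip.hand_in(): hands the job in, once; it reports no verdict.
Trained networks look in the newest picture that a camera, given by its name, has taken for a name from the list of things; names that differ only in an ending like _2 or _b are one class to them, and where a whole thing is asked for, a point or a joint stands for the part that bears it (a point fixed in the world has none). Each returns a list of dicts, best first, with "p" (0 to 1); they miss things now and then, are a little off and sometimes report something else, mostly with a low value. They report only what shows in the picture. A call takes as long as a camera call.
- manip.masks_of(camera, thing): "mask" (384x512 bool, what is visible of it) and "bbox" ([left, top, right, bottom] in pixels, round what is visible of it).
The state is a dict: "clock": time; "joint_pos": joint angles; "joint_velocities": joint speeds; "tau": joint torques, N m; "position": TCP position; "ee_rot": TCP orientation; "ft_force": force on the tool from outside, world axes, zero at the start; "torque": the same for the moment, N m; "grip_width": opening from 0.0 (shut) to 1.0 (fully open).
Only numpy, scipy, OpenCV 4.12 (cv2) and the standard library are available. Lean on these libraries where they do the work, as an engineer would, in place of code of your own. Each camera call takes 0.05 s, during which the arm holds its last target.

TASK

Lift the hinged lid of the steel utensil box by its pull tab and swing it right over until it rests on its stop. Then draw the long gas lighter out through the short open half of the box - it lies half under the fixed deck, so it only comes out tilted, handle end first - and finish with the gripper still holding it still in the air just over the box, all of it well clear above the rim. Leave the things standing around and on the box where they are.

Things in the scene. Friction and masses are not known exactly. Their poses are not given: they have to be found in the camera images.
- utensil_box: Fixed steel box on 58 mm legs (outside its ends, 10 mm proud), 140 (x) x 250 (y) mm, walls 5, rim at z = 118, inner floor at z = 62 mm. Origin on the surface under its centre; x to the hinge side (away from the robot), y along it to the left, z up; yaw up to 12 degrees. A fixed deck (z = 112 to 118 mm) roofs the half y = 0 to 120 mm; the half y = -120 to 0, 130 mm wide in x, is open under the lid.
- mouth (a point): Centre of the open half of the box at rim height: (0, -60, 118) mm in the box's frame.
- lid (a joint): Angle in rad of the steel lid (140 x 122 x 4 mm, 0.12 kg): 0 shut, 2.6 open against its stop, leaning back behind the box. Let go below about 1.57 it falls shut; let go beyond about 1.65 it falls on, slowly (damped, about 1 s), to its stop.
- lid_hinge (a point): Point on the lid's hinge axis, at the far rim, in the middle of the lid's width. The axis runs along the box's y.
- lid_tab (a point): On the lid's pull tab: a steel bar 14 mm wide (along the box's y), 12 mm thick, sticking out 46 mm in the lid's plane from the middle of its front edge (toward the robot when shut). This point is 28 mm beyond the lid's edge, 168 mm from the hinge axis, and moves with the lid; its y runs along the hinge axis.
- lighter: Long gas lighter, 219 mm, 0.05 to 0.1 kg: handle 110 long, 22 wide, 18 mm thick, then a straight tube 110 long, 9 mm thick. Origin under its middle, where they meet; y along it toward the handle end, z up as it lies; its long axis is 10 mm above the underside. It lies on the box floor, nearly along the box, 2 to 22 mm in front of its middle line, handle in the open half, tube under the deck.
- lighter_butt (a point): Handle end of the lighter, on its long axis, 109 mm from the middle.
- lighter_nozzle (a point): Tube end of the lighter, on its long axis, 109 mm from the middle.
- lighter_handle (a point): Point in the handle, on the long axis, 50 mm from the lighter's middle toward the handle end.
- pad: Order pad, 116 x 74 x 9 mm, lying on the box's fixed deck, 25 mm or more from the deck's free edge; a bystander. Origin in the middle of its underside.
- tub: Lidded dip tub, 66 x 73 x 37 mm, beside the box on the robot's right; a bystander. Origin in the middle of its underside.
- pot: Small steel ramekin, 67 x 67 x 52 mm, beside the box on the robot's left; a bystander. Origin in the middle of its underside.
- dredger: Salt dredger, 68 mm across, 115 mm tall, near left; a bystander. Origin in the middle of its underside.
- mug: Mug, 82 x 120 x 94 mm, near right; a bystander. Origin in the middle of its underside.
- carton: Folded meal box, 133 x 64 x 60 mm, behind the box; a bystander. Origin in the middle of its underside.
- tin: Food tin, 57 mm across, 72 mm tall, behind the box; a bystander. Origin in the middle of its underside.

How it is judged:
By the outcome, as a careful person would: the job done as asked, in the order asked, and still so for the second after the job is handed in, while the arm keeps its last pose, push and grip.
It also fails if it takes over 58 s, if anything falls off the work surface, if the arm or the gripper's body presses on something with over 40 N, if the wrist force passes 120 N, or if a joint passes its speed limit or range.

## Working session

There is one attempt and no reset: what is moved stays moved. The work goes in short steps, Python scripts to look and compute and a tool call to move; the robot and the scene stay as the last step left them, time stands still between calls to the robot, and variables do not carry over. Pictures are saved under pics/ and viewed, and the job is handed in when it is done.

Besides the shell and the picture viewer there is one more tool, called after "Emit:" by a JSON object that holds its "name" and its "arguments", one argument or row to a line. arm_command: Moves the arm, as the interface text tells. Its arguments: {"type":"object","properties":{"commands":{"type":"array"},"claw":{"type":"number"},"newtons":{"type":"number"}},"required":["commands"]}

```bash
mkdir -p pics; ls; cat > h.py <<'E'
import numpy as np,cv2
from scipy.spatial.transform import Rotation as R
from workcell import manip
def pts(c):
    d=c["depth"];K=c["K"];v,u=np.mgrid[:384,:512]
    P=np.stack([(u-K[0,2])/K[0,0]*d,(v-K[1,2])/K[1,1]*d,d],-1)
    Rm=cv2.Rodrigues(np.array(c["rvec"],float))[0]
    W=(P-np.array(c["tvec"]).ravel())@Rm
    W[d==0]=np.nan
    return W
E
python3 - <<'E'
from h import *
print(manip.get_obs())
for n in ["scene","top"]:
    c=manip.camera(n); cv2.imwrite(f"pics/{n}0.png",c["pixels"]); np.savez(f"{n}0.npz",**c)
    W=pts(c)
    print(n,c["K"],c["rvec"],c["tvec"])
    for t in ["utensil_box","lid","lid_tab","lighter","pad","tub","pot","dredger","mug","carton","tin"]:
        for m in manip.masks_of(n,t)[:2]:
            q=W[m["mask"]]
            print(t,round(m["p"],2),m["bbox"],np.nanmedian(q,0).round(3),np.nanpercentile(q,2,axis=0).round(3),np.nanpercentile(q,98,axis=0).round(3))
E
```

```text
pics
{'clock': 0.0, 'joint_pos': array([-1.31457729,  0.33290271, -0.06469292,  1.46093387,  0.02159563,
        1.349874  , -0.08847943]), 'joint_velocities': array([-0.00014546, -0.00172347, -0.00099457,  0.00213175, -0.00055714,
       -0.00107922, -0.00024874]), 'tau': array([ 2.55662944e-04, -6.25442863e+01,  4.94106591e-02, -3.91602659e+01,
        1.61825668e-02,  9.81162273e-03, -3.37694007e-05]), 'position': array([0.17191948, 0.6005107 , 0.2305002 ]), 'ee_rot': array([ 0.70074876, -0.09829466,  0.0981985 , -0.69974738]), 'ft_force': array([ 0.38239308,  0.56615479, -1.29103865]), 'torque': array([-0.0398413 , -0.03377157, -0.0233157 ]), 'grip_width': 1.0003727492873207}
scene [[479.02125681   0.         250.01865778]
 [  0.         479.02125681 192.29901481]
 [  0.           0.           1.        ]] [ 2.01824266 -0.97815423  0.47722224] [-0.3703018   0.35893973  0.80633605]
utensil_box 0.96 [187.3, 188.9, 312.3, 293.2] [ 0.483 -0.106  0.119] [ 0.434 -0.182  0.008] [0.59  0.077 0.128]
lid 0.57 [224.9, 193.2, 311.6, 247.6] [ 0.506 -0.111  0.124] [ 0.416 -0.171  0.122] [ 0.58
[... 1524 characters left out ...]
238.8] [0.531 0.027 0.127] [ 0.477 -0.009  0.123] [0.587 0.065 0.13 ]
tub 0.94 [324.8, 219.5, 349.9, 238.4] [ 0.501 -0.228  0.036] [ 0.473 -0.259  0.032] [ 0.528 -0.198  0.04 ]
tub 0.46 [222.6, 184.0, 325.8, 269.7] [ 0.512 -0.085  0.122] [ 0.434 -0.17   0.114] [0.593 0.071 0.128]
pot 0.85 [200.9, 205.9, 224.9, 232.6] [0.54  0.122 0.006] [ 0.507  0.087 -0.002] [0.566 0.148 0.054]
dredger 0.85 [178.4, 281.2, 209.6, 313.1] [0.329 0.151 0.109] [ 0.289  0.125 -0.024] [0.357 0.189 0.117]
dredger 0.4 [223.6, 187.5, 325.5, 270.9] [ 0.512 -0.086  0.122] [ 0.436 -0.168  0.115] [0.591 0.063 0.128]
mug 0.88 [313.1, 270.5, 359.1, 308.6] [ 0.341 -0.204  0.024] [ 0.303 -0.257  0.004] [ 0.378 -0.153  0.096]
```

```bash
python3 - <<'E'
from h import *
for n in ["scene","top"]:
    p=cv2.imread(f"pics/{n}0.png"); cv2.imwrite(f"pics/{n}0b.png",cv2.resize(p[130:340,90:380] ,None,fx=2.7,fy=2.7,interpolation=cv2.INTER_CUBIC))
c=dict(np.load("top0.npz"));W=pts(c)
z=W[...,2]; 
# box+lid top surface fits
reg=(W[...,0]>.38)&(W[...,0]<.63)&(W[...,1]>-.2)&(W[...,1]<.1)&(z>.105)&(z<.14)
q=W[reg][:,:2].astype(np.float32)
tab=q[(q[:,0]<.43)]
print("tab",np.median(tab,0),tab.min(0),tab.max(0),len(tab))
big=q[q[:,0]>.44]
print(cv2.minAreaRect((big*1000)))
# lid only
l=W[reg&(W[...,1]<-.04)]
print(np.percentile(l[:,2],[5,50,95]))
E
```

```text
tab [ 0.4142326  -0.10047278] [ 0.39965358 -0.10872137] [ 0.42883784 -0.09289635] 75
((529.8915405273438, -51.28861999511719), (250.45028686523438, 166.83265686035156), 83.83274841308594)
[0.11836937 0.1232587  0.12683674]
```

View pics/top0.png

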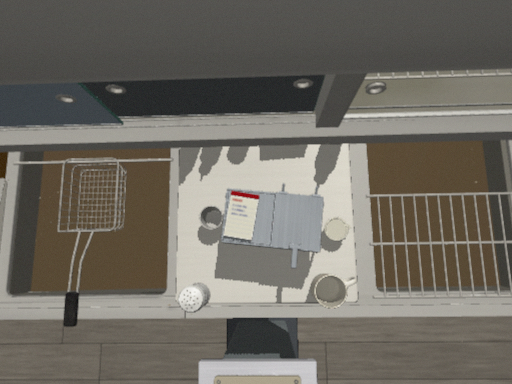

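View pics/scene0.png

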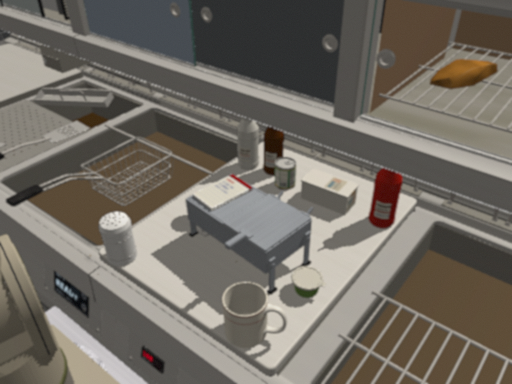

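```bash
python3 - <<'E'
from h import *
from scipy.optimize import minimize
W=pts(dict(np.load("top0.npz")));W2=pts(dict(np.load("scene0.npz")))
for W in (W,W2):
    z=W[...,2]
    reg=(W[...,0]>.38)&(W[...,0]<.64)&(W[...,1]>-.2)&(W[...,1]<.1)&(z>.110)&(z<.14)
    q=W[reg]
    for yaw in np.radians([-7,-6,-5]):
        X=np.array([np.cos(yaw),np.sin(yaw)]);Y=np.array([-X[1],X[0]])
        a=q[:,:2]@X;b=q[:,:2]@Y
        t=a<a.min()+.035
        body=a>a.min()+.05
        hx=np.histogram(a[body],np.arange(.4,.68,.004));hy=np.histogram(b[body],np.arange(-.16,.16,.004))
        # sharpness
        print(np.degrees(yaw),"tab",b[t].min(),b[t].max(),a.min(),"x",np.percentile(a[body],[.5,1,2,98,99,99.5,100]).round(4),"y",np.percentile(b[body],[0,.5,1,99,99.5,100]).round(4))
        print([int(x) for x in hx[0]]); print([int(x) for x in hy[0]])
    for xm,xM in((.39,.43),(.4,.41)):
        tt=q[(q[:,0]<xM)]
    t=q[q[:,0]<.432]; print("tabz",np.median(t,0),np.polyfit(t[:,0],t[:,1],1))
    # overhead obstacles
    hi=(z>.2)&(W[...,0]>.35)&(abs(W[...,1])<.5)
    if hi.any(): print("hi",np.nanpercentile(W[hi],[0,1,5,50,99],axis=0).round(3))
E
```

```text
-7.0 tab -0.05655924236827687 -0.04233874830470108 0.4084150490051566 x [0.4591 0.4598 0.4611 0.5922 0.5957 0.6042 0.6172] y [-0.1116 -0.1098 -0.1082  0.1355  0.1369  0.139 ]
[0, 0, 0, 0, 0, 0, 0, 0, 0, 0, 0, 0, 0, 0, 62, 160, 159, 162, 157, 156, 160, 155, 159, 156, 158, 153, 150, 159, 151, 162, 149, 154, 152, 152, 153, 152, 155, 156, 143, 155, 145, 154, 149, 157, 155, 133, 138, 149, 60, 14, 9, 10, 7, 8, 3, 0, 0, 0, 0, 0, 0, 0, 0, 0, 0, 0, 0, 0, 0]
[0, 0, 0, 0, 0, 0, 0, 0, 0, 0, 0, 0, 55, 87, 90, 87, 96, 103, 85, 94, 80, 85, 90, 82, 89, 86, 82, 87, 83, 88, 81, 87, 85, 84, 86, 87, 85, 90, 99, 90, 86, 84, 85, 61, 83, 81, 82, 84, 82, 85, 81, 82, 81, 83, 87, 83, 83, 83, 82, 85, 80, 81, 81, 84, 80, 83, 83, 76, 87, 77, 87, 71, 73, 77, 45, 0, 0, 0, 0]
-6.000000000000001 tab -0.06408092418287578 -0.049702875578725936 0.407548203017381 x [0.4582 0.459  0.4603 0.5923 0.5947 0.6033 0.6155] y [-0.121  -0.1192 -0.1172  0.1265  0.1277  0.1298]
[0, 0, 0, 0, 0, 0, 0, 0, 0, 0, 0, 0, 0, 0, 97, 159, 159, 161, 161, 155, 162, 148, 165, 153, 159, 153, 154, 156, 149, 162, 148, 153, 153, 157, 151, 154, 154,
[... 3172 characters left out ...]
6, 157, 148, 133, 146, 141, 138, 139, 138, 134, 145, 130, 138, 133, 130, 129, 136, 128, 133, 123, 124, 137, 123, 133, 122, 107, 98, 50, 11, 10, 11, 13, 13, 3, 0, 0, 0, 0, 0, 0, 0, 0, 0, 0, 0, 0, 0, 0]
[0, 0, 0, 0, 0, 0, 0, 62, 212, 113, 89, 93, 99, 94, 83, 83, 78, 84, 81, 88, 76, 85, 72, 81, 76, 75, 79, 75, 75, 79, 73, 77, 81, 90, 87, 75, 71, 73, 64, 19, 60, 65, 71, 66, 71, 67, 66, 73, 89, 102, 108, 103, 58, 71, 73, 57, 77, 61, 66, 70, 66, 65, 57, 68, 66, 69, 57, 50, 38, 20, 12, 1, 0, 0, 0, 0, 0, 0, 0]
tabz [ 0.41432218 -0.10265667  0.12874923] [-0.14910372 -0.03960328]
hi [[ 0.673 -0.5    0.222]
 [ 0.677 -0.478  0.237]
 [ 0.678 -0.428  0.252]
 [ 0.728 -0.189  0.33 ]
 [ 1.251  0.47   0.556]]
```

View pics/top0b.png

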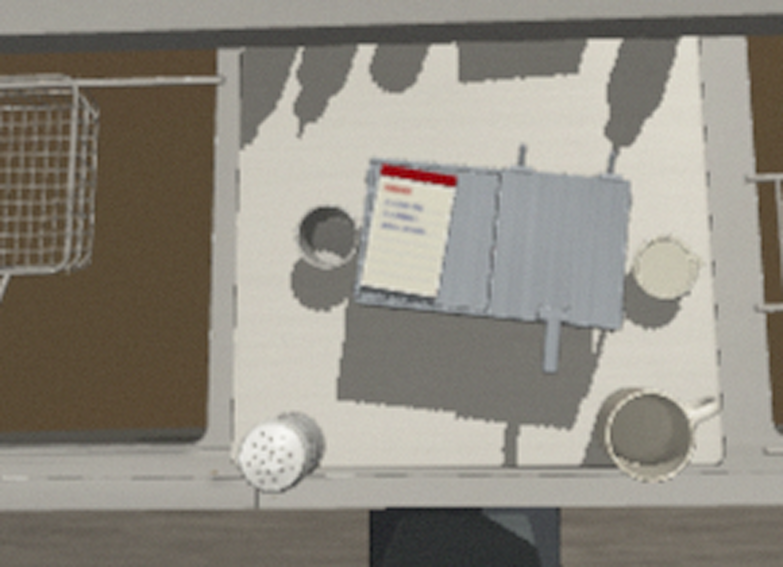

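View pics/scene0b.png

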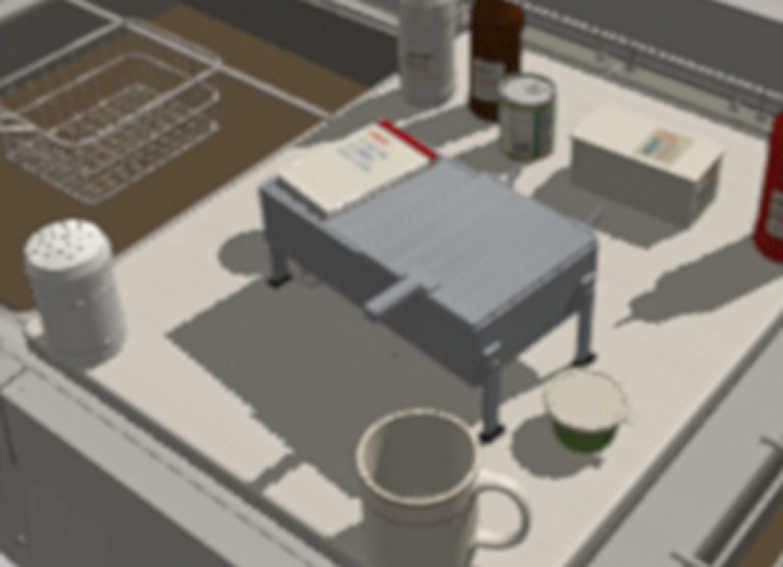

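```bash
python3 - <<'E'
from h import *
for n in ("top","scene"):
    W=pts(dict(np.load(n+"0.npz")))
    z=W[...,2]
    reg=(W[...,0]>.44)&(W[...,0]<.64)&(W[...,1]>-.2)&(W[...,1]<.1)&(z>.112)&(z<.135)
    q=W[reg]; yaw=np.radians(-6)
    X=np.array([np.cos(yaw),np.sin(yaw)]);Y=np.array([-X[1],X[0]])
    a=q[:,:2]@X;b=q[:,:2]@Y
    B=[];A=[]
    for lo in np.arange(-.115,.12,.006):
        if -.07<lo<-.045: continue
        s=(b>=lo)&(b<lo+.006); B.append(lo+.003);A.append(np.sort(a[s])[:2].mean())
    A=np.array(A);B=np.array(B);p=np.polyfit(B,A,1);r=A-np.polyval(p,B);k=abs(r)<.004;p=np.polyfit(B[k],A[k],1)
    print(n,"front",p,"yaw",-6-np.degrees(np.arctan(p[0])))
    print("structure z>.18, by x bin & y bin: zmin")
    for x0 in np.arange(.5,1.0,.05):
        row=[]
        for y0 in np.arange(-.4,.4,.1):
            s=(W[...,0]>=x0)&(W[...,0]<x0+.05)&(W[...,1]>=y0)&(W[...,1]<y0+.1)&(z>.13)
            row.append(f"{z[s].min():.2f}-{z[s].max():.2f}" if s.any() else "-")
        print(round(x0,2),row)
E
```

```text
top front [0.00874855 0.45456953] yaw -6.5012422542872645
structure z>.18, by x bin & y bin: zmin
0.5 ['-', '-', '-', '-', '0.13-0.13', '-', '-', '-']
0.55 ['-', '-', '-', '0.13-0.13', '0.13-0.13', '-', '-', '-']
0.6 ['-', '-', '-', '0.13-0.13', '-', '-', '-', '-']
0.65 ['0.23-0.67', '0.23-0.68', '0.23-0.68', '0.23-0.68', '0.23-0.69', '0.23-0.69', '0.23-0.69', '0.23-0.62']
0.7 ['0.29-0.31', '0.29-0.45', '0.29-0.51', '0.29-0.68', '0.29-0.69', '0.29-0.69', '0.29-0.69', '0.30-0.49']
0.75 ['0.29-0.33', '0.29-0.33', '-', '-', '-', '-', '-', '-']
0.8 ['0.29-0.33', '0.29-0.33', '-', '-', '-', '-', '-', '-']
0.85 ['-', '-', '-', '-', '-', '-', '-', '-']
0.9 ['-', '-', '-', '-', '-', '-', '-', '-']
0.95 ['-', '-', '-', '-', '-', '-', '-', '-']
scene front [0.01197167 0.45445008] yaw -6.685893445298222
structure z>.18, by x bin & y bin: zmin
0.5 ['-', '-', '-', '0.13-0.13', '0.13-0.13', '-', '-', '-']
0.55 ['-', '-', '-', '0.13-0.13', '0.13-0.13', '-', '-', '-']
0.6 ['-', '-', '-', '-', '-', '-', '-', '-']
0.65 ['0.22-0.57', '0.22-0.56', '0.22-0.54', '0.22-0.30', '0.22-0.30', '0.22-0.30', '0.22-0.30', '0.22-0.30']
0.7 ['0.30-0.55', '0.30-0.55', '0.30-0.54', '0.30-0.52', '0.30-0.50', '0.30-0.49', '0.29-0.47', '0.30-0.46']
0.75 ['0.29-0.33', '0.13-0.33', '0.29-0.53', '-', '0.13-0.14', '0.13-0.17', '-', '-']
0.8 ['0.29-0.33', '0.13-0.33', '0.29-0.52', '-', '0.13-0.15', '0.13-0.15', '-', '-']
0.85 ['0.29-0.35', '0.29-0.36', '0.29-0.50', '-', '-', '-', '-', '-']
0.9 ['0.29-0.37', '0.29-0.48', '0.29-0.49', '-', '-', '-', '-', '-']
0.95 ['0.29-0.37', '0.29-0.47', '0.29-0.48', '0.29-0.29', '-', '-', '-', '-']
```

```bash
python3 - <<'E'
from h import *
for n in ("top","scene"):
    c=dict(np.load(n+"0.npz"));W=pts(c)
    Rm=cv2.Rodrigues(c["rvec"])[0]; print(n,"cam",(-Rm.T@c["tvec"].ravel()).round(3))
    if n=="scene":
        for v in range(90,200,6): print(v,W[v,248].round(3),W[v,330].round(3))
    else:
        for v in range(60,200,6): print(v,W[v,283].round(3))
p=cv2.imread("pics/scene0.png"); cv2.imwrite("pics/s0c.png",cv2.resize(p[60:240,180:420],None,fx=3.2,fy=3.2,interpolation=cv2.INTER_CUBIC))
E
```

```text
top cam [ 0.428 -0.034  1.024]
60 [ 0.679 -0.06   0.598]
66 [ 0.679 -0.061  0.582]
72 [ 0.678 -0.061  0.568]
78 [ 0.728 -0.068  0.457]
84 [ 0.728 -0.069  0.435]
90 [ 0.728 -0.07   0.412]
96 [ 0.728 -0.071  0.387]
102 [ 0.727 -0.072  0.363]
108 [ 0.727 -0.073  0.334]
114 [ 0.727 -0.074  0.302]
120 [ 0.713 -0.074  0.304]
126 [ 0.702 -0.074  0.298]
132 [ 0.689 -0.074  0.296]
138 [ 0.677 -0.073  0.294]
144 [ 0.678 -0.076  0.248]
150 [ 0.739 -0.088  0.003]
156 [ 0.72  -0.087  0.003]
162 [ 0.703 -0.087 -0.   ]
168 [ 0.684 -0.087  0.001]
174 [ 0.666 -0.086  0.002]
180 [ 0.648 -0.086  0.003]
186 [ 0.606 -0.079  0.126]
192 [ 0.591 -0.079  0.123]
198 [ 0.575 -0.078  0.122]
scene cam [-0.104 -0.574  0.759]
90 [0.695 0.083 0.298] [ 0.732 -0.11   0.336]
96 [0.681 0.071 0.292] [ 0.729 -0.113  0.325]
102 [0.678 0.069 0.278] [ 0.728 -0.115  0.311]
108 [0.68  0.072 0.261] [ 0.715 -0.124  0.305]
114 [0.68  0.072 0.246] [ 0.701 -0.132  0.3  ]
120 [0.793 0.165 0.154] [ 0.685 -0.142  0.296]
126 [0.788 0.161 0.139] [ 0.679 -0.147  0.285]
132 [0.782 0.157 0.125] [ 0.68  -0.148  0.272]
138 [0.777 0.154 0.109] [ 0.679 -0.15   0.259]
144 [0.779 0.155 0.089] [ 0.681 -0.15   0.243]
150 [0.78  0.157 0.069] [1.    0.021 0.013]
156 [0.779 0.157 0.05 ] [0.985 0.011 0.003]
162 [0.781 0.159 0.028] [ 0.96  -0.005  0.001]
168 [0.776 0.155 0.012] [ 0.93  -0.023  0.002]
174 [0.763 0.145 0.003] [ 0.905 -0.038  0.002]
180 [0.736 0.123 0.006] [ 0.802 -0.094  0.061]
186 [ 0.58  -0.006  0.129] [ 0.777 -0.109  0.063]
192 [ 0.571 -0.013  0.12 ] [ 0.764 -0.118  0.055]
198 [ 0.556 -0.025  0.118] [ 0.765 -0.119  0.036]
```

View pics/s0c.png

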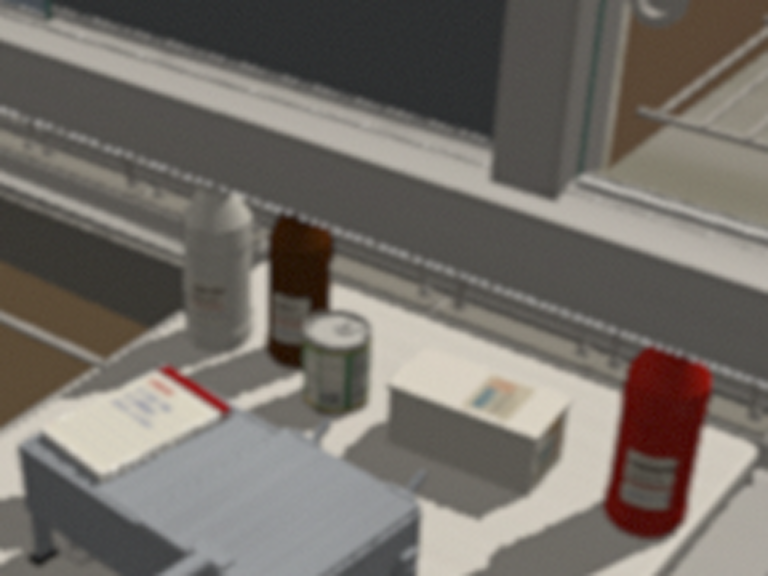

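```bash
cat >> h.py <<'E'
YAW=np.radians(-6.55)
X=np.array([np.cos(YAW),np.sin(YAW),0]);Y=np.array([-X[1],X[0],0]);Z=np.array([0,0,1.])
def ori(tilt,s,psi=0):
    # fingers tilt deg forward (toward box X) ; s = sign of jaw axis along Y
    t=np.radians(tilt); d=np.sin(t)*X-np.cos(t)*Z
    z=s*Y
    return R.from_matrix(np.stack([np.cross(d,z),d,z],1))
def rv(cur,tgt): return np.degrees((tgt*cur.inv()).as_rotvec())
TAB=.427*X-.0528*Y+.121*Z; HINGE=.595*X-.0528*Y+.120*Z
E
python3 - <<'E'
from h import *
o=manip.get_obs();c=R.from_quat(o["ee_rot"]);print(c.as_matrix().round(3))
for s in(1,-1):print(s,rv(c,ori(30,s)).round(1),rv(c,ori(0,s)).round(1))
print(TAB,HINGE)
d=ori(30,1).as_matrix()[:,1]
print("tcp",TAB-.003*X+.019*d, (TAB-.003*X+.019*d-o["position"])*100)
E
```

```text
[[ 0.961  0.     0.275]
 [-0.275  0.     0.961]
 [ 0.    -1.     0.   ]]
1 [ -5.9 -29.5   9.2] [-0.   0.   9.4]
-1 [  43.5   -8.7 -165. ] [   0.     0.  -170.6]
[ 0.41818993 -0.10116334  0.121     ] [ 0.58509334 -0.12032714  0.12      ]
tcp [ 0.4246475  -0.1019048   0.10454552] [ 25.26394837 -70.27783602 -12.67740333]
```

Emit:
{"name": "arm_command", "arguments": {
  "commands": [
    [[4,-4,3,0,0,1],[8,-8,6,0,0,2],[12,-12,8,0,0,3],[16,-16,9,-1,-3,4],[20,-20,10,-1,-6,5],[23,-24,10,-2,-9,6],[26,-28,10,-2,-12,7],[26,-32,10,-3,-15,8],[26,-36,10,-4,-18,8],[25,-40,10,-4,-21,8],[25,-44,10,-5,-24,9],[24,-48,9,-5,-27,9],[24,-52,8,-6,-29.5,9.2],[24,-56,7,-6,-29.5,9.2],[23,-60,6,-6,-29.5,9.2],[23,-64,5,-6,-29.5,9.2],[23,-67,4,-6,-29.5,9.2],[23,-70,3,-6,-29.5,9.2],[23,-70,3,-6,-29.5,9.2],[23,-70,3,-6,-29.5,9.2]]
  ],
  "claw": 4.5,
  "newtons": 20
}}

```text
clock: 3.2
position: [0.4299, -0.0684, 0.2623]
ee_rot: [0.694, 0.141, 0.219, -0.671]
ft_force: [1.2, 0.5, -0.0]
grip_width: 0.531
```

```bash
cat >> h.py <<'E'
def st():
    o=manip.get_obs();c=R.from_quat(o["ee_rot"])
    print("t",round(o["clock"],2),"p",o["position"].round(4),"q",o["joint_pos"].round(2),"F",o["ft_force"].round(1),"g",round(o["grip_width"],3),"d",c.as_matrix()[:,1].round(3),"jaw",c.as_matrix()[:,2].round(3))
    return o,c
E
python3 - <<'E'
from h import *
o,c=st()
print(rv(c,ori(30,1)).round(1))
d=ori(30,1).as_matrix()[:,1]
g=TAB-.003*X+.019*d
print((g-o["position"])*100,(g-.06*d-o["position"])*100)
E
```

```text
t 3.2 p [ 0.4299 -0.0684  0.2623] q [ 0.32 -0.5  -0.21  2.25 -0.12  0.86  1.61] F [ 1.2  0.5 -0. ] g 0.531 d [ 0.49  -0.058 -0.87 ] jaw [ 0.114  0.993 -0.002]
[ 0.1 -0.4 -0. ]
[ -0.52873482  -3.34960518 -15.7730536 ] [ -3.50915289  -3.0073945  -10.57690118]
```

```bash
python3 - <<'E'
from h import *
o,c=st()
t=ori(5,1)
print(rv(c,t).round(1))
d=t.as_matrix()[:,1]
g=TAB-.003*X+.019*d
print((g-o["position"])*100,(g-.06*d-o["position"])*100)
E
```

```text
t 3.2 p [ 0.4299 -0.0684  0.2623] q [ 0.32 -0.5  -0.21  2.25 -0.12  0.86  1.61] F [ 1.2  0.5 -0. ] g 0.531 d [ 0.49  -0.058 -0.87 ] jaw [ 0.114  0.993 -0.002]
[ 2.9 24.4 -0. ]
[ -1.30801886  -3.26012803 -16.02037526] [ -1.82753996  -3.20047678 -10.04320707]
```

Emit:
{"name": "arm_command", "arguments": {
  "commands": [
    [[0,0,0,1,8,0],[0,0,-1,2,16,0],[-1,-1,-3,2.9,24.4,0],[-1.4,-2,-6,2.9,24.4,0],[-1.8,-3.2,-8,2.9,24.4,0],[-1.8,-3.2,-8,2.9,24.4,0]]
  ],
  "claw": 4.5
}}

```text
clock: 3.8
position: [0.4101, -0.0997, 0.1801]
ee_rot: [0.707, -0.012, 0.07, -0.704]
ft_force: [-0.1, 0.5, 0.2]
grip_width: 0.526
```

```bash
cat >r.py <<'E'
from h import *
import sys
o,c=st()
t=ori(float(sys.argv[1]),1)
print(rv(c,t).round(1))
d=t.as_matrix()[:,1]
g=TAB-.003*X+.019*d
print((g-o["position"])*100,(g-.06*d-o["position"])*100)
E
python3 r.py 5
```

```text
t 3.8 p [ 0.4101 -0.0997  0.1801] q [ 0.36 -0.13 -0.21  2.08 -0.03  1.11  1.62] F [-0.1  0.5  0.2] g 0.526 d [ 0.081 -0.009 -0.997] jaw [0.116 0.993 0.001]
[-0.1 -0.3  0.1]
[ 0.67440158 -0.12624388 -7.80031506] [ 0.15488048 -0.06659263 -1.82314687]
```

Emit:
{"name": "arm_command", "arguments": {
  "commands": [
    [[0.3,-0.1,-3,0,0,0],[0.6,-0.1,-6,0,0,0],[0.7,-0.1,-7.6,0,0,0],[0.7,-0.1,-7.6,0,0,0]]
  ]
}}

```text
clock: 4.2
position: [0.4186, -0.0991, 0.1061]
ee_rot: [0.707, -0.01, 0.07, -0.704]
ft_force: [-0.6, -0.6, 0.3]
grip_width: 0.529
```

```bash
python3 - <<'E'
from h import *
st()
for n in ["scene","top"]:
    c=manip.camera(n); p=c["pixels"]; cv2.imwrite(f"pics/{n}1.png",cv2.resize(p[130:340,150:400] ,None,fx=2.7,fy=2.7,interpolation=cv2.INTER_CUBIC))
E
```

```text
t 4.2 p [ 0.4186 -0.0991  0.1061] q [ 0.35 -0.03 -0.22  2.15 -0.01  0.93  1.59] F [-0.6 -0.6  0.3] g 0.529 d [ 0.084 -0.009 -0.996] jaw [0.114 0.994 0.001]
```

View pics/scene1.png

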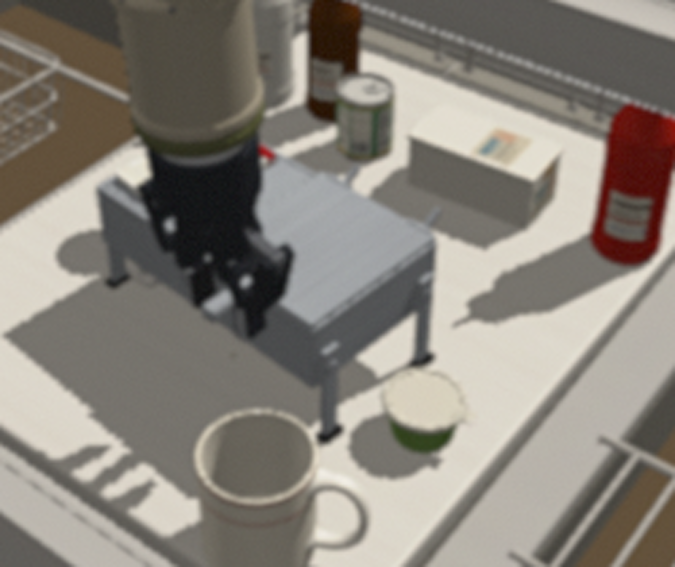

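Emit:
{"name": "arm_command", "arguments": {
  "commands": [
    [[0,-0.1,0,0,0,0],[0,-0.1,0,0,0,0],[0,-0.1,0,0,0,0],[0,-0.1,0,0,0,0],[0,-0.1,0,0,0,0],[0,-0.1,0,0,0,0]]
  ],
  "claw": 0.8,
  "newtons": 25
}}

```text
clock: 4.9
position: [0.4201, -0.0993, 0.108]
ee_rot: [0.706, -0.009, 0.071, -0.704]
ft_force: [-1.9, 8.8, 7.1]
grip_width: 0.157
```

```bash
cat >arc.py <<'E'
from h import *
# grasp point = current TCP -19mm d ; arc about hinge
o,c=st()
d=c.as_matrix()[:,1]; p0=o["position"]; gp=p0-.019*d
rel=gp-HINGE; r=np.hypot(rel@X,rel[2]); th0=np.arctan2(rel[2],-(rel@X)); print("r",r,"th0",np.degrees(th0),"lat",(rel@Y))
import sys
for th,tilt in eval(sys.argv[1]):
    t=np.radians(th)+0
    q=HINGE+(rel@Y)*Y+r*(-np.cos(t)*X+np.sin(t)*Z)
    T=ori(tilt,1); tc=q+.019*T.as_matrix()[:,1]
    print(th,tilt,((tc-p0)*100).round(1).tolist()+rv(c,T).round(1).tolist())
E
python3 arc.py "[(t,min(20,5+max(0,t-10)*.25)) for t in range(5,101,5)]"
```

```text
t 4.9 p [ 0.4201 -0.0993  0.108 ] q [ 0.35 -0.03 -0.22  2.15 -0.01  0.93  1.6 ] F [-1.9  8.8  7.1] g 0.157 d [ 0.088 -0.008 -0.996] jaw [0.113 0.994 0.002]
r 0.16818267501942322 th0 2.3711982225408565 lat 0.002070870061290259
5 5.0 [0.0, -0.0, 0.8, -0.1, 0.1, -0.1]
10 5.0 [0.2, -0.0, 2.2, -0.1, 0.1, -0.1]
15 6.25 [0.6, -0.1, 3.7, -0.2, -1.2, -0.1]
20 7.5 [1.1, -0.1, 5.1, -0.4, -2.4, -0.1]
25 8.75 [1.7, -0.2, 6.4, -0.5, -3.7, -0.1]
30 10.0 [2.4, -0.3, 7.7, -0.7, -4.9, -0.1]
35 11.25 [3.2, -0.4, 9.0, -0.8, -6.2, -0.1]
40 12.5 [4.1, -0.5, 10.2, -0.9, -7.4, -0.1]
45 13.75 [5.2, -0.6, 11.2, -1.1, -8.6, -0.1]
50 15.0 [6.3, -0.7, 12.2, -1.2, -9.9, -0.1]
55 16.25 [7.5, -0.9, 13.1, -1.4, -11.1, -0.1]
60 17.5 [8.7, -1.0, 13.9, -1.5, -12.4, -0.1]
65 18.75 [10.1, -1.2, 14.6, -1.7, -13.6, -0.1]
70 20 [11.5, -1.3, 15.2, -1.8, -14.8, -0.1]
75 20 [12.8, -1.5, 15.7, -1.8, -14.8, -0.1]
80 20 [14.3, -1.6, 16.0, -1.8, -14.8, -0.1]
85 20 [15.7, -1.8, 16.2, -1.8, -14.8, -0.1]
90 20 [17.2, -2.0, 16.2, -1.8, -14.8, -0.1]
95 20 [18.6, -2.1, 16.2, -1.8, -14.8, -0.1]
100 20 [20.1, -2.3, 16.0, -1.8, -14.8, -0.1]
```

Emit:
{"name": "arm_command", "arguments": {
  "commands": [
    [[0.1,0.1,0.6,0,0,0],[0.2,0.1,1.3,0,0,0],[0.3,0.1,2.4,0,0,0],[0.5,0,3.2,0,-0.5,0],[0.7,0,3.9,0,-1.2,0],[1.2,0,5.3,-0.4,-2.4,0],[1.8,-0.1,6.6,-0.5,-3.7,0],[2.5,-0.2,7.9,-0.7,-4.9,0],[3.3,-0.3,9.2,-0.8,-6.2,0],[4.2,-0.4,10.4,-0.9,-7.4,0],[5.3,-0.5,11.4,-1.1,-8.6,0],[5.3,-0.5,11.4,-1.1,-8.6,0]]
  ]
}}

```text
clock: 6.1
position: [0.473, -0.1052, 0.2229]
ee_rot: [0.706, 0.045, 0.124, -0.696]
ft_force: [-2.4, 7.6, 2.7]
grip_width: 0.16
```

```bash
python3 arc.py "[(t,min(20,5+max(0,t-10)*.25)) for t in range(45,106,5)]"; python3 - <<'E'
from h import *
for n in ["scene"]:
    c=manip.camera(n); p=c["pixels"]; cv2.imwrite(f"pics/{n}2.png",cv2.resize(p[90:340,150:400] ,None,fx=2.4,fy=2.4,interpolation=cv2.INTER_CUBIC))
E
```

```text
t 6.1 p [ 0.473  -0.1052  0.2229] q [ 0.36 -0.14 -0.21  2.01 -0.04  1.03  1.62] F [-2.4  7.6  2.7] g 0.16 d [ 0.236 -0.028 -0.971] jaw [ 0.113  0.994 -0.001]
r 0.16897507626490235 th0 45.90213545625451 lat 0.0022408535272152564
45 13.75 [-0.2, 0.0, -0.2, 0.1, 0.0, -0.0]
50 15.0 [0.9, -0.1, 0.8, -0.1, -1.2, -0.0]
55 16.25 [2.1, -0.2, 1.7, -0.2, -2.5, -0.0]
60 17.5 [3.4, -0.4, 2.5, -0.4, -3.7, -0.0]
65 18.75 [4.7, -0.5, 3.2, -0.5, -5.0, -0.0]
70 20 [6.1, -0.7, 3.8, -0.6, -6.2, -0.0]
75 20 [7.5, -0.9, 4.2, -0.6, -6.2, -0.0]
80 20 [9.0, -1.0, 4.6, -0.6, -6.2, -0.0]
85 20 [10.4, -1.2, 4.8, -0.6, -6.2, -0.0]
90 20 [11.9, -1.4, 4.8, -0.6, -6.2, -0.0]
95 20 [13.3, -1.5, 4.8, -0.6, -6.2, -0.0]
100 20 [14.8, -1.7, 4.6, -0.6, -6.2, -0.0]
105 20 [16.2, -1.9, 4.2, -0.6, -6.2, -0.0]
```

View pics/scene2.png

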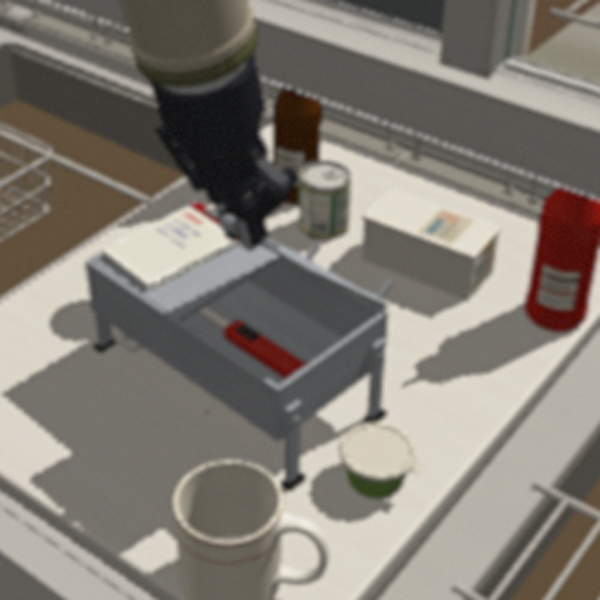

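Emit:
{"name": "arm_command", "arguments": {
  "commands": [
    [[1.0,0,0.8,0,-1.2,0],[2.1,-0.1,1.7,-0.2,-2.5,0],[3.4,-0.2,2.5,-0.4,-3.7,0],[4.7,-0.4,3.2,-0.5,-5,0],[6.1,-0.6,3.8,-0.6,-6.2,0],[7.5,-0.7,4.2,-0.6,-6.2,0],[9,-0.9,4.6,-0.6,-6.2,0],[10.4,-1.1,4.8,-0.6,-6.2,0],[11.9,-1.3,4.8,-0.6,-6.2,0],[13.3,-1.4,4.8,-0.6,-6.2,0],[14.8,-1.6,4.6,-0.6,-6.2,0],[14.8,-1.6,4.6,-0.6,-6.2,0]]
  ]
}}

```text
clock: 7.35
position: [0.6223, -0.1221, 0.2671]
ee_rot: [0.702, 0.083, 0.162, -0.688]
ft_force: [-1.1, 0.1, 4.6]
grip_width: 0.16
```

```bash
python3 arc.py "[(t,20) for t in range(90,116,5)]"; python3 - <<'E'
from h import *
for n in ["scene"]:
    c=manip.camera(n); p=c["pixels"]; cv2.imwrite(f"pics/{n}3.png",cv2.resize(p[70:320,150:400] ,None,fx=2.4,fy=2.4,interpolation=cv2.INTER_CUBIC))
E
```

```text
t 7.35 p [ 0.6223 -0.1221  0.2671] q [ 0.33  0.1  -0.22  1.71  0.02  0.99  1.56] F [-1.1  0.1  4.6] g 0.16 d [ 0.339 -0.038 -0.94 ] jaw [0.114 0.993 0.001]
r 0.1677890233946717 th0 100.52667381358235 lat 0.002517709667094368
90 20 [-3.0, 0.3, 0.3, -0.0, -0.0, 0.0]
95 20 [-1.6, 0.2, 0.2, -0.0, -0.0, 0.0]
100 20 [-0.2, 0.0, 0.0, -0.0, -0.0, 0.0]
105 20 [1.3, -0.1, -0.3, -0.0, -0.0, 0.0]
110 20 [2.7, -0.3, -0.7, -0.0, -0.0, 0.0]
115 20 [4.0, -0.5, -1.3, -0.0, -0.0, 0.0]
```

View pics/scene3.png

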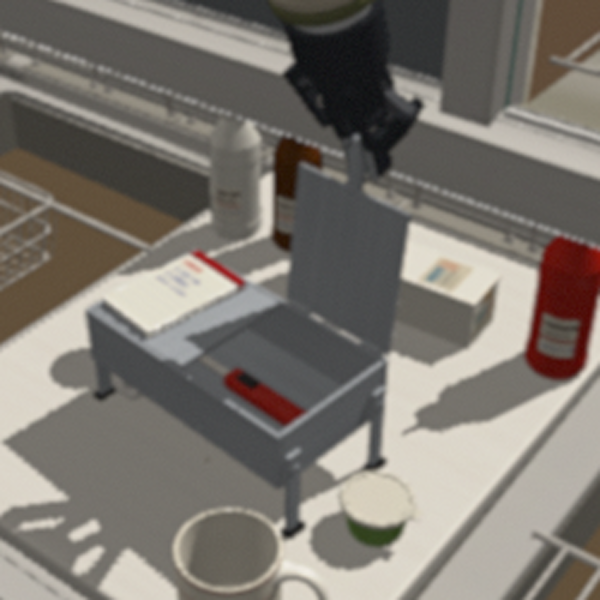

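Emit:
{"name": "arm_command", "arguments": {
  "commands": [
    [[0,0,0,0,0,0],[0,0,0,0,0,0],[0,0,0,0,0,0],[-1,0,1.5,0,0,0],[-3,0,4,0,0,0],[-6,0,6,0,0,0],[-10,0,7,0,0,0],[-10,0,7,0,0,0],[-10,0,7,0,0,0],[-10,0,7,0,0,0]]
  ],
  "claw": 4.5
}}

```text
clock: 8.4
position: [0.5202, -0.1216, 0.3369]
ee_rot: [0.702, 0.082, 0.161, -0.689]
ft_force: [0.4, -0.1, -0.5]
grip_width: 0.526
```

```bash
python3 - <<'E'
from h import *
st()
for n in ["scene","top"]:
    c=manip.camera(n); p=c["pixels"]; cv2.imwrite(f"pics/{n}4.png",cv2.resize(p[100:320,150:400] ,None,fx=2.4,fy=2.4,interpolation=cv2.INTER_CUBIC)); np.savez(f"{n}4.npz",**c)
    W=pts(c)
    for t in ["lid","lighter"]:
        for m in manip.masks_of(n,t)[:2]:
            q=W[m["mask"]]
            print(n,t,round(m["p"],2),m["bbox"],np.nanmedian(q,0).round(3),np.nanpercentile(q,2,axis=0).round(3),np.nanpercentile(q,98,axis=0).round(3))
E
```

```text
t 8.4 p [ 0.5202 -0.1216  0.3369] q [ 0.37 -0.15 -0.19  1.81 -0.06  1.14  1.65] F [ 0.4 -0.1 -0.5] g 0.526 d [ 0.337 -0.039 -0.941] jaw [0.114 0.993 0.   ]
scene lid 0.85 [269.2, 133.4, 341.8, 218.9] [ 0.627 -0.127  0.179] [ 0.584 -0.183  0.123] [ 0.673 -0.064  0.238]
scene lighter 0.59 [234.4, 217.0, 278.7, 248.6] [ 0.507 -0.089  0.08 ] [ 0.496 -0.136  0.063] [ 0.523 -0.02   0.086]
top lid 0.88 [275.3, 147.6, 334.7, 198.8] [ 0.637 -0.128  0.169] [ 0.584 -0.185  0.123] [ 0.684 -0.068  0.212]
top lighter 0.59 [272.7, 219.4, 294.4, 229.3] [ 0.507 -0.078  0.08 ] [ 0.481 -0.105  0.073] [ 0.521 -0.052  0.431]
top lighter 0.57 [224.1, 144.6, 331.2, 250.4] [ 0.591 -0.091  0.125] [ 0.455 -0.181  0.06 ] [0.682 0.066 0.209]
```

View pics/scene4.png

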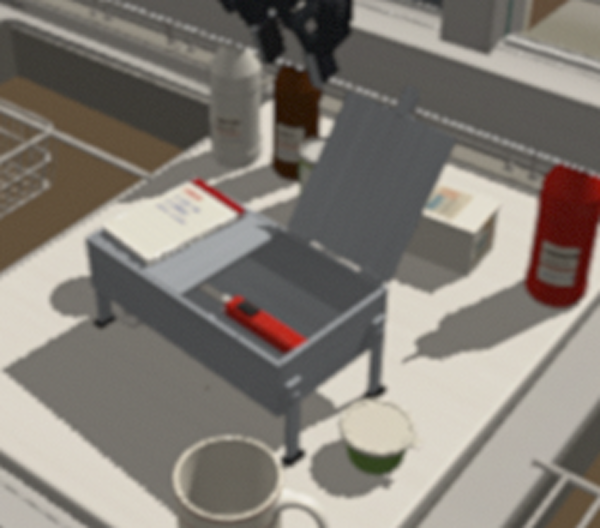

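View pics/top4.png

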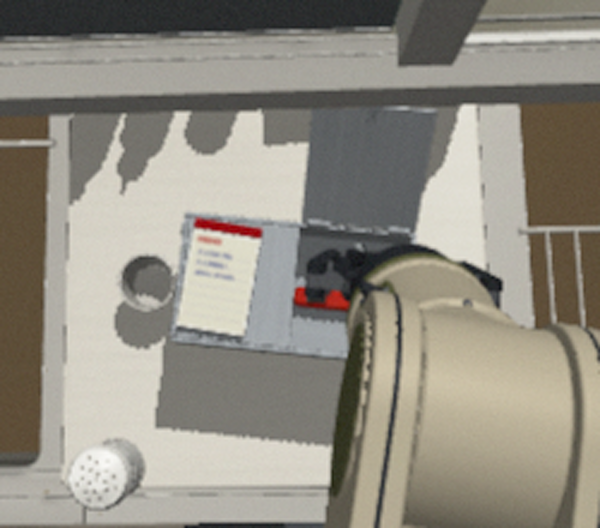

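```bash
python3 - <<'E'
from h import *
C=.525*X+ (.0528*0)*Y
c=dict(np.load("scene4.npz"));W=pts(c)
p=c["pixels"].astype(int);red=(p[...,2]>110)&(p[...,1]<80)&(p[...,0]<80)
k,lab,stt,cen=cv2.connectedComponentsWithStats(red.astype(np.uint8))
for i in range(1,k):
    if stt[i,4]>60:
        q=W[lab==i]; print(i,stt[i],np.nanmedian(q,0))
reg=(W[...,0]>.45)&(W[...,0]<.56)&(W[...,1]>-.2)&(W[...,1]<.0)&red
q=W[reg];q=q[~np.isnan(q).any(1)]
print(len(q),np.percentile(q[:,2],[2,10,50,90,98]))
top=q[(q[:,2]>.074)&(q[:,2]<.09)]
a=top@X;b=top@Y;print("a",np.percentile(a,[1,50,99]),"b",np.percentile(b,[0,1,99,100]))
pf=np.polyfit(b,a,1);print(pf,"axis angle deg",np.degrees(np.arctan(pf[0])))
print(cv2.minAreaRect((np.stack([a,b],1)*1000).astype(np.float32)))
# whole box interior edges in a,b: rim extents at z~.118
s=(W[...,2]>.112)&(W[...,2]<.124)&(W[...,0]>.44)&(W[...,0]<.61)&(W[...,1]>-.2)&(W[...,1]<.1)
r=W[s];print("rim b",np.percentile(r@Y,[0,.5,1,99.5]),"a",np.percentile(r@X,[.5,1,99]))
# tube
dark=(W[...,2]<.08)&(W[...,2]>.066)&(W[...,0]>.45)&(W[...,0]<.58)&(W[...,1]<.02)&(W[...,1]>-.2)&~red
r=W[dark];
for x in range(0,len(r),12): print((r[x]@X).round(3),(r[x]@Y).round(3),r[x,2].round(3),end=" | ")
c=dict(np.load("top4.npz"));W=pts(c)
E
```

```text
26 [252 229  25  17 177] [ 0.50791301 -0.10751688  0.08080891]
204 [0.06294565 0.07776388 0.08073134 0.08244647 0.08327733]
a [0.50802168 0.51683478 0.52788769] b [-0.07863709 -0.07605965  0.00805276  0.00898451]
[0.00101846 0.51722589] axis angle deg 0.058353502417927666
((518.1121215820312, -34.85900115966797), (87.42018127441406, 22.453887939453125), 87.47538757324219)
rim b [-0.11545948 -0.11439683 -0.11413087  0.13336066] a [0.45373289 0.4539601  0.5964258 ]
0.579 0.018 0.067 | 0.516 0.048 0.072 | 0.519 0.038 0.073 | 0.518 0.024 0.079 | 0.517 0.029 0.071 | 0.516 0.015 0.076 | 0.591 -0.069 0.078 | 0.456 0.057 0.08 | 0.456 0.057 0.077 | 0.455 0.06 0.073 | 0.547 -0.023 0.066 | 0.51 -0.009 0.077 | 0.509 -0.011 0.076 | 0.509 -0.017 0.077 | 0.453 0.041 0.071 | 0.453 0.038 0.07 | 0.455 0.033 0.069 | 0.585 -0.118 0.08 | 0.58 -0.117 0.08 | 0.509 -0.047 0.078 | 0.508 -0.039 0.071 | 0.456 0.018 0.066 | 0.563 -0.112 0.079 | 0.455 0.008 0.07 | 0.561 -0.114 0.079 | 0.455 -0.002 0.074 | 0.564 -0.112 0.072 | 0.456 -0.017 0.08 | 0.569 -0.114 0.067 | 0.508 -0.074 0.079 | 0.455 -0.014 0.073 | 0.553 -0.113 0.072 | 0.541 -0.115 0.078 | 0.535 -0.112 0.077 | 0.539 -0.114 0.073 | 0.527 -0.114 0.075 | 0.518 -0.113 0.075 | 0.503 -0.113 0.079 | 0.514 -0.114 0.07 | 0.504 -0.112 0.07 | 0.489 -0.115 0.077 | 0.492 -0.112 0.067 | 0.473 -0.119 0.074 |
```

```bash
cat >> h.py <<'E'
def oriL(al,s=1,tw=0):
    # jaw along +X(box) rotated tw deg; lighter axis to butt u; fingers d perpendicular
    a=np.radians(al); Rz=R.from_euler('z',tw,degrees=True).as_matrix()
    d=Rz@(-np.sin(a)*Y-np.cos(a)*Z); z=Rz@X*s
    return R.from_matrix(np.stack([np.cross(d,z),d,z],1))
E
python3 - <<'E'
from h import *
o,c=st()
print(rv(c,oriL(0)).round(1))
E
```

```text
t 8.7 p [ 0.5203 -0.1217  0.3361] q [ 0.37 -0.15 -0.19  1.81 -0.06  1.14  1.65] F [-0.9 -0.6  0.1] g 0.522 d [ 0.336 -0.038 -0.941] jaw [0.114 0.993 0.001]
[ 17.2  13.7 -89. ]
```

Emit:
{"name": "arm_command", "arguments": {
  "commands": [
    [[-0.5,3,0,1.6,1.2,-8.1],[-1,6,0,3.1,2.5,-16.2],[-1.5,9,0,4.7,3.7,-24.3],[-2,12,0,6.3,5,-32.4],[-2,15,0,7.8,6.2,-40.5],[-2,18,0,9.4,7.5,-48.5],[-2,21,0,10.9,8.7,-56.6],[-2,24,0,12.5,10,-64.7],[-2,27,0,14.1,11.2,-72.8],[-2,29,0,15.6,12.5,-80.9],[-2,30,0,17.2,13.7,-89],[-2,30,0,17.2,13.7,-89]]
  ]
}}

```text
clock: 9.9
position: [0.5003, 0.179, 0.3359]
ee_rot: [-0.471, 0.529, -0.527, 0.47]
ft_force: [0.4, -1.0, -0.7]
grip_width: 0.529
```

```bash
python3 - <<'E'
from h import *
st()
for n in ["scene","top"]:
    c=manip.camera(n); p=c["pixels"]; cv2.imwrite(f"pics/{n}5.png",cv2.resize(p[100:320,150:400] if n=="scene" else p[140:290,210:360] ,None,fx=2.4 if n=="scene" else 4,fy=2.4 if n=="scene" else 4,interpolation=cv2.INTER_CUBIC)); np.savez(f"{n}5.npz",**c)
    W=pts(c)
    for t in ["lid","lighter"]:
        for m in manip.masks_of(n,t)[:2]:
            q=W[m["mask"]]
            print(n,t,round(m["p"],2),m["bbox"],np.nanmedian(q,0).round(3),np.nanpercentile(q,2,axis=0).round(3),np.nanpercentile(q,98,axis=0).round(3))
    p=c["pixels"].astype(int);red=(p[...,2]>90)&(p[...,1]<.6*p[...,2])&(p[...,0]<.6*p[...,2])
    reg=red&(W[...,0]>.45)&(W[...,0]<.56)&(W[...,1]>-.2)&(W[...,1]<.0)&(W[...,2]>.07)&(W[...,2]<.09)
    q=W[reg]; a=q@X;b=q@Y;print(len(q),"a",np.percentile(a,[1,50,99]),"b",np.percentile(b,[0,1,99,100]),cv2.minAreaRect((np.stack([a,b],1)*1000).astype(np.float32)),np.median(q[:,2]))
    s=(W[...,2]>.114)&(W[...,2]<.124)&(W[...,0]>.44)&(W[...,0]<.61)&(W[...,1]>-.2)&(W[...,1]<.1)
    r=W[s];print("rim b",np.percentile(r@Y,[0,.5,1,99.5,100]),"a",np.percentile(r@X,[0,.5,1,99]))
    d=W[(W[...,2]>.112)&(W[...,2]<.124)&(abs(W@X-.525)<.04)&(W@Y<.03)&(W@Y>-.08)];print("deck edge b",np.percentile(d@Y,[0,1,3,10]))
E
```

```text
t 9.9 p [0.5003 0.179  0.3359] q [ 0.15  0.14 -0.64  1.5   0.08  1.53 -0.61] F [ 0.4 -1.  -0.7] g 0.529 d [-0.002  0.001 -1.   ] jaw [ 0.993 -0.115 -0.002]
scene lid 0.7 [269.5, 145.9, 350.3, 218.1] [ 0.644 -0.129  0.157] [ 0.584 -0.185  0.121] [ 0.713 -0.064  0.196]
scene lighter 0.8 [235.3, 219.6, 278.6, 251.1] [ 0.507 -0.09   0.08 ] [ 0.497 -0.136  0.069] [ 0.521 -0.021  0.086]
scene lighter 0.4 [224.3, 280.3, 288.6, 346.8] [ 0.344 -0.199  0.059] [ 0.301 -0.26   0.006] [ 0.38  -0.153  0.095]
231 a [0.50725513 0.51466351 0.52750163] b [-0.0794506  -0.07774194  0.00659369  0.00825006] ((517.6865844726562, -35.55847930908203), (21.626279830932617, 87.77794647216797), 0.9376143217086792) 0.08054145364804921
rim b [-0.11519823 -0.11426643 -0.11390603  0.13411359  0.13759146] a [0.45295858 0.45367944 0.4540131  0.59933696]
deck edge b [0.00910295 0.00975971 0.01070545 0.0117258 ]
top lid 0.69 [275.9, 147.8, 331.5, 198.2] [ 0.641 -0.129  0.156] [ 0.584 -0.187  0.123] [ 0.692 -0.069  0.188]
top lighter 0.53 [273.8, 220.5, 313.2, 231.4] [ 0.507 -0.102  0.08 ] [ 0.496 -0.155  0.075] [ 0.521 -0.055  0.085]
274 a [0.50820503 0.51779493 0.52814512] b [-0.09919747 -0.09843551  0.00679492  0.00746375] ((518.1658935546875, -45.86676788330078), (106.67915344238281, 20.50457191467285), 89.9019775390625) 0.07983964089654647
rim b [-0.11578437 -0.11507362 -0.11468114  0.13347957  0.13416714] a [0.45346113 0.45375032 0.45399374 0.59858967]
deck edge b [0.00940567 0.00969354 0.010091   0.01147766]
```

View pics/scene5.png

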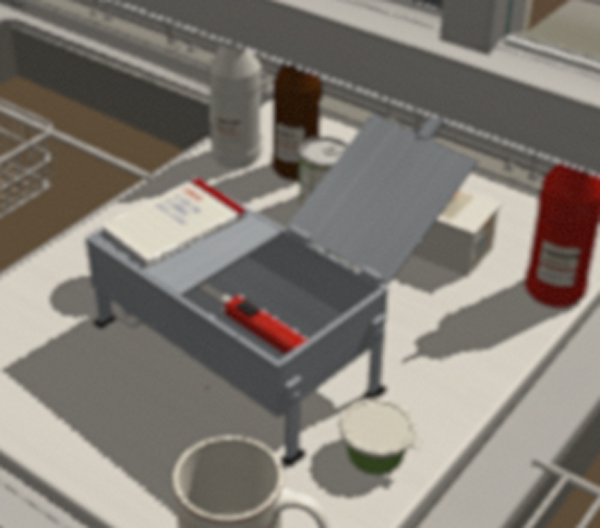

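View pics/top5.png

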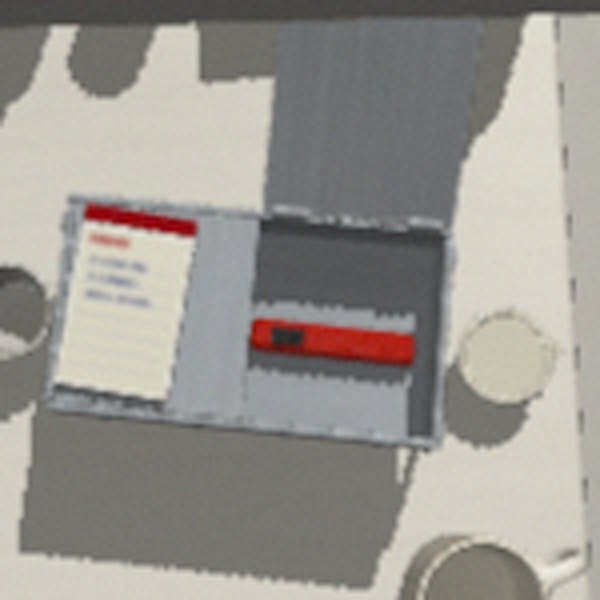

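```bash
cat > plan.py <<'E'
import numpy as np,heapq
s=70.;h=11.5
def seg(x0,y0,x1,y1,st=2.5):
    n=int(max(2,np.hypot(x1-x0,y1-y0)//st+1)); t=np.linspace(0,1,n)
    return np.stack([x0+(x1-x0)*t,y0+(y1-y0)*t],1)
def rect(u0,v0,u1,v1): return np.vstack([seg(u0,v0,u1,v0),seg(u1,v0,u1,v1),seg(u1,v1,u0,v1),seg(u0,v1,u0,v0)])
# u along axis to butt, v up
L=np.vstack([rect(0,-10,110,9.5),rect(-109,-4.5,0,4.5),rect(s-12,-7,s+12,h+54),rect(s-43,h+54,s+43,h+150)])
OB=np.array([[-200,0,200,62],[0,112,120,118],[22,118,120,127.5],[-125,0,-120,118],[120,0,125,118]],float)
def clear(y,z,al):
    a=np.radians(al); c,sn=np.cos(a),np.sin(a)
    P=np.stack([y-L[:,0]*c+L[:,1]*sn, z+L[:,0]*sn+L[:,1]*c],1)
    m=1e9
    for b in OB:
        dx=np.maximum(b[0]-P[:,0],P[:,0]-b[2]);dz=np.maximum(b[1]-P[:,1],P[:,1]-b[3])
        o=np.hypot(np.maximum(dx,0),np.maximum(dz,0)); i=np.minimum(np.maximum(dx,dz),0)
        m=min(m,(o+i).min())
    return m
if __name__=="__main__":
    ys=np.arange(4,-200,-4.);zs=np.arange(72,260,4.);al=np.arange(0,61,3.)
    start=(1,0,0)
    cache={}
    def cl(k):
        if k not in cache: cache[k]=clear(ys[k[0]],zs[k[1]],al[k[2]])
        return cache[k]
    D={start:0};pre={};H=[(0,start)];goal=None
    while H:
        d,k=heapq.heappop(H)
        if d>D[k]: continue
        if al[k[2]]==0 and zs[k[1]]>=180 : goal=k;break
        for dy in(-1,0,1):
            for dz in(-1,0,1):
                for da in(-1,0,1):
                    n=(k[0]+dy,k[1]+dz,k[2]+da)
                    if n==k or n[0]<0 or n[0]>=len(ys) or n[1]<0 or n[1]>=len(zs) or n[2]<0 or n[2]>=len(al): continue
                    c=cl(n)
                    if c<.5: continue
                    w=np.sqrt(16*dy*dy+16*dz*dz+25*da*da)*(1+(8/min(c,12))**2)
                    if d+w<D.get(n,1e18): D[n]=d+w;pre[n]=k;heapq.heappush(H,(d+w,n))
    path=[goal]
    while path[-1]!=start: path.append(pre[path[-1]])
    path=path[::-1]
    out=[]
    for k in path: out.append((ys[k[0]],zs[k[1]],al[k[2]])); print(out[-1],round(cl(k),1))
    np.save("path.npy",out)
E
python3 plan.py
```

```text
(np.float64(0.0), np.float64(72.0), np.float64(0.0)) 0.0
(np.float64(0.0), np.float64(76.0), np.float64(0.0)) 4.0
(np.float64(0.0), np.float64(80.0), np.float64(0.0)) 8.0
(np.float64(0.0), np.float64(84.0), np.float64(3.0)) 9.6
(np.float64(0.0), np.float64(88.0), np.float64(6.0)) 9.6
(np.float64(0.0), np.float64(92.0), np.float64(9.0)) 8.5
(np.float64(-4.0), np.float64(96.0), np.float64(12.0)) 6.3
(np.float64(-4.0), np.float64(100.0), np.float64(12.0)) 3.4
(np.float64(-8.0), np.float64(104.0), np.float64(15.0)) 5.3
(np.float64(-12.0), np.float64(104.0), np.float64(15.0)) 4.5
(np.float64(-16.0), np.float64(108.0), np.float64(18.0)) 4.4
(np.float64(-20.0), np.float64(108.0), np.float64(18.0)) 5.5
(np.float64(-24.0), np.float64(108.0), np.float64(18.0)) 6.8
(np.float64(-28.0), np.float64(108.0), np.float64(18.0)) 8.0
(np.float64(-32.0), np.float64(108.0), np.float64(18.0)) 7.7
(np.float64(-36.0), np.float64(108.0), np.float64(18.0)) 6.5
(np.float64(-40.0), np.float64(112.0), np.float64(18.0)) 7.9
(np.float64(-44.0), np.float64(112.0), np.float64(18.0)) 7.8
(np.float64(-48.0), np.float64
[... 825 characters left out ...]
24.0)) 14.3
(np.float64(-104.0), np.float64(140.0), np.float64(24.0)) 12.2
(np.float64(-108.0), np.float64(144.0), np.float64(24.0)) 10.5
(np.float64(-112.0), np.float64(148.0), np.float64(24.0)) 11.4
(np.float64(-116.0), np.float64(152.0), np.float64(21.0)) 12.6
(np.float64(-116.0), np.float64(156.0), np.float64(18.0)) 13.1
(np.float64(-116.0), np.float64(160.0), np.float64(15.0)) 15.2
(np.float64(-116.0), np.float64(164.0), np.float64(12.0)) 21.6
(np.float64(-116.0), np.float64(168.0), np.float64(9.0)) 29.9
(np.float64(-116.0), np.float64(172.0), np.float64(6.0)) 39.0
(np.float64(-116.0), np.float64(176.0), np.float64(3.0)) 48.1
(np.float64(-116.0), np.float64(180.0), np.float64(0.0)) 52.0
```

```bash
cat >> h.py <<'E'
def tcpL(y,z,al,s=70.,h=11.5,a=.518):
    t=np.radians(al); mid=a*X+(.0095+y/1000)*Y+z/1000*Z
    u=-np.cos(t)*Y+np.sin(t)*Z; v=np.sin(t)*Y+np.cos(t)*Z
    return mid+s/1000*u+(h-19)/1000*v
E
python3 - <<'E'
from h import *
o,c=st()
T=tcpL(0,72,0);print(T,rv(c,oriL(0)).round(1))
for z in (.2,.0645): print(((T+[0,0,z-T[2]]-o["position"])*100).round(1))
E
```

```text
t 10.2 p [0.5    0.1776 0.3368] q [ 0.15  0.13 -0.64  1.51  0.08  1.53 -0.6 ] F [0.2 0.3 0.1] g 0.526 d [ 0.    -0.001 -1.   ] jaw [ 0.994 -0.113  0.   ]
[ 0.5077176  -0.11919347  0.0645    ] [ 0.1  0.  -0.1]
[  0.8 -29.7 -13.7]
[  0.8 -29.7 -27.2]
```

Emit:
{"name": "arm_command", "arguments": {
  "commands": [
    [[0,-4,0,0,0,0],[0.2,-8,0,0,0,0],[0.4,-12,0,0,0,0],[0.5,-16,0,0,0,0],[0.6,-20,0,0,0,0],[0.7,-24,-1,0,0,0],[0.8,-27,-4,0,0,0],[0.8,-29.7,-8,0,0,0],[0.8,-29.7,-12,0,0,0],[0.8,-29.7,-15,0,0,0],[0.8,-29.7,-15,0,0,0],[0.8,-29.7,-15,0,0,0]]
  ]
}}

```text
clock: 11.4
position: [0.5082, -0.1189, 0.1877]
ee_rot: [0.471, -0.527, 0.528, -0.471]
ft_force: [0.5, -0.9, 0.6]
grip_width: 0.528
```

```bash
python3 - <<'E'
from h import *
o,c=st()
T=tcpL(0,72,0);print(rv(c,oriL(0)).round(1),((T-o["position"])*100).round(2))
k=manip.camera("scene");p=k["pixels"];cv2.imwrite("pics/s6.png",cv2.resize(p[100:320,150:400],None,fx=2.4,fy=2.4,interpolation=cv2.INTER_CUBIC))
E
```

```text
t 11.4 p [ 0.5082 -0.1189  0.1877] q [ 0.49  0.16 -0.38  1.77  0.06  1.22 -0.02] F [ 0.5 -0.9  0.6] g 0.528 d [ 0. -0. -1.] jaw [ 0.994 -0.113  0.   ]
[ 0.   0.  -0.1] [ -0.05  -0.03 -12.32]
```

View pics/s6.png

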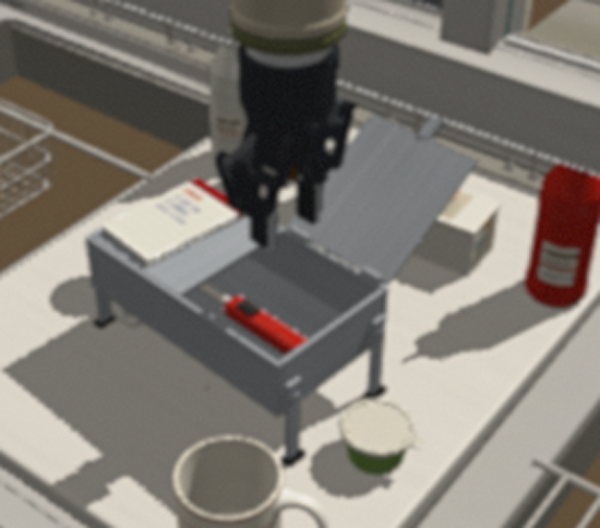

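Emit:
{"name": "arm_command", "arguments": {
  "commands": [
    [[0,0,-3.5,0,0,0],[0,0,-7,0,0,0],[0,0,-10,0,0,0],[0,0,-11.5,0,0,0],[0,0,-12.2,0,0,0],[0,0,-12.2,0,0,0],[0,0,-12.2,0,0,0]]
  ]
}}

```text
clock: 12.15
position: [0.5093, -0.119, 0.0664]
ee_rot: [0.47, -0.527, 0.528, -0.471]
ft_force: [-0.9, 0.4, 0.1]
grip_width: 0.523
```

Emit:
{"name": "arm_command", "arguments": {
  "commands": [
    [[0,0,0,0,0,0],[0,0,0,0,0,0],[0,0,0,0,0,0],[0,0,0,0,0,0],[0,0,0,0,0,0],[0,0,0,0,0,0],[0,0,0,0,0,0]]
  ],
  "claw": 1.0,
  "newtons": 60
}}

```text
clock: 12.85
position: [0.509, -0.1191, 0.0661]
ee_rot: [0.47, -0.527, 0.528, -0.471]
ft_force: [-1.7, 0.1, 7.2]
grip_width: 0.234
```

```bash
cat > ex.py <<'E'
from h import *
import sys
o,c=st()
p=o["position"]
# base = current; assume y',z,alpha of current given
y0,z0,a0=eval(sys.argv[1]); B=tcpL(y0,z0,a0)
print("dev mm",((p-B)*1000).round(1),"rot",rv(c,oriL(a0)).round(1))
for w in eval(sys.argv[2]):
    print(w,((tcpL(*w)-B)*100).round(1).tolist()+rv(oriL(a0),oriL(w[2])).round(1).tolist())
E
python3 ex.py "(0,73,0)" "[(0,77,0),(0,81,0),(0,86,4),(0,92,9),(-4,97,12),(-8,104,15),(-12,106,16.5),(-16,107.5,18),(-24,108,18),(-32,108,18),(-40,111.5,19.5),(-48,115,21),(-58,118.5,22.5),(-68,123,24),(-84,129.5,24),(-100,137,24),(-112,150,24)]"
python3 - <<'E'
from h import *
k=manip.camera("scene");p=k["pixels"];cv2.imwrite("pics/s7.png",cv2.resize(p[100:320,150:400],None,fx=2.4,fy=2.4,interpolation=cv2.INTER_CUBIC))
E
```

```text
t 12.85 p [ 0.509  -0.1191  0.0661] q [ 0.47  0.3  -0.37  1.9   0.13  0.97 -0.07] F [-1.7  0.1  7.2] g 0.234 d [ 0.002 -0.001 -1.   ] jaw [ 0.993 -0.114  0.002]
dev mm [1.3 0.1 0.6] rot [ 0.1  0.1 -0. ]
(0, 77, 0) [0.0, 0.0, 0.4, 0.0, 0.0, 0.0]
(0, 81, 0) [0.0, 0.0, 0.8, 0.0, 0.0, 0.0]
(0, 86, 4) [-0.0, -0.0, 1.8, -4.0, 0.5, 0.0]
(0, 92, 9) [-0.0, -0.0, 3.0, -8.9, 1.0, -0.0]
(-4, 97, 12) [-0.0, -0.4, 3.9, -11.9, 1.4, 0.0]
(-8, 104, 15) [-0.1, -0.8, 4.9, -14.9, 1.7, -0.0]
(-12, 106, 16.5) [-0.1, -1.1, 5.3, -16.4, 1.9, -0.0]
(-16, 107.5, 18) [-0.2, -1.5, 5.6, -17.9, 2.1, -0.0]
(-24, 108, 18) [-0.3, -2.3, 5.7, -17.9, 2.1, -0.0]
(-32, 108, 18) [-0.4, -3.1, 5.7, -17.9, 2.1, -0.0]
(-40, 111.5, 19.5) [-0.4, -3.8, 6.2, -19.4, 2.2, -0.0]
(-48, 115, 21) [-0.5, -4.6, 6.8, -20.9, 2.4, -0.0]
(-58, 118.5, 22.5) [-0.6, -5.5, 7.3, -22.4, 2.6, -0.0]
(-68, 123, 24) [-0.7, -6.5, 7.9, -23.8, 2.7, -0.0]
(-84, 129.5, 24) [-0.9, -8.0, 8.6, -23.8, 2.7, -0.0]
(-100, 137, 24) [-1.1, -9.6, 9.3, -23.8, 2.7, -0.0]
(-112, 150, 24) [-1.2, -10.8, 10.6, -23.8, 2.7, -0.0]
```

View pics/s7.png

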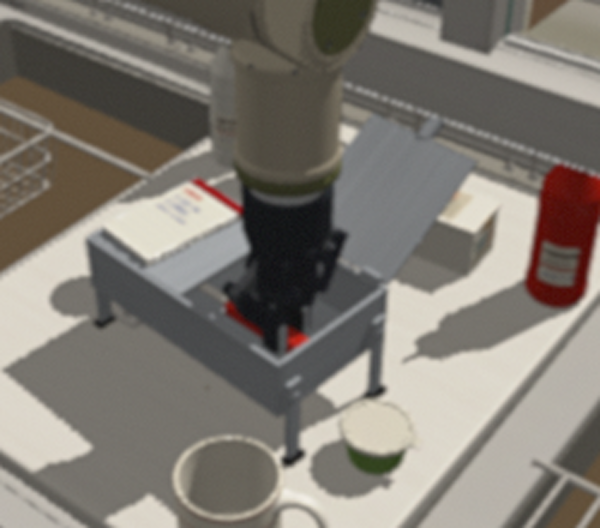

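Emit:
{"name": "arm_command", "arguments": {
  "commands": [
    [[0,0,0.4,0,0,0],[0,0,0.8,0,0,0],[0,0,1.3,-2,0.2,0],[0,0,1.8,-4,0.5,0],[0,0,2.4,-6.4,0.7,0],[0,0,3.0,-8.9,1,0],[0,-0.2,3.5,-10.4,1.2,0],[0,-0.4,3.9,-11.9,1.4,0],[-0.1,-0.6,4.4,-13.4,1.5,0],[-0.1,-0.8,4.9,-14.9,1.7,0],[-0.1,-0.8,4.9,-14.9,1.7,0]]
  ]
}}

```text
clock: 14.0
position: [0.5074, -0.1265, 0.1142]
ee_rot: [0.536, -0.461, 0.585, -0.398]
ft_force: [0.6, 0.1, 0.1]
grip_width: 0.236
```

```bash
python3 ex.py "(-8,104,15)" "[(-12,106,16.5),(-16,107.5,18),(-24,108,18),(-32,108,18),(-40,111.5,19.5),(-48,115,21),(-58,118.5,22.5),(-68,123,24),(-84,129.5,24),(-100,137,24),(-112,150,24)]"
python3 - <<'E'
from h import *
k=manip.camera("scene");p=k["pixels"];cv2.imwrite("pics/s8.png",cv2.resize(p[130:320,180:380],None,fx=3,fy=3,interpolation=cv2.INTER_CUBIC))
E
```

```text
t 14.0 p [ 0.5074 -0.1265  0.1142] q [ 0.31  0.24 -0.36  1.88  0.39  1.11 -0.34] F [0.6 0.1 0.1] g 0.236 d [-0.029 -0.258 -0.966] jaw [ 0.994 -0.113  0.   ]
dev mm [ 0.5  0.2 -0.7] rot [ 0.1  0.  -0. ]
(-12, 106, 16.5) [-0.0, -0.4, 0.4, -1.5, 0.2, 0.0]
(-16, 107.5, 18) [-0.1, -0.7, 0.7, -3.0, 0.3, 0.0]
(-24, 108, 18) [-0.2, -1.5, 0.8, -3.0, 0.3, 0.0]
(-32, 108, 18) [-0.3, -2.3, 0.8, -3.0, 0.3, 0.0]
(-40, 111.5, 19.5) [-0.4, -3.1, 1.3, -4.5, 0.5, 0.0]
(-48, 115, 21) [-0.4, -3.8, 1.8, -6.0, 0.7, -0.0]
(-58, 118.5, 22.5) [-0.5, -4.8, 2.3, -7.5, 0.9, 0.0]
(-68, 123, 24) [-0.7, -5.7, 3.0, -8.9, 1.0, -0.0]
(-84, 129.5, 24) [-0.8, -7.3, 3.6, -8.9, 1.0, -0.0]
(-100, 137, 24) [-1.0, -8.9, 4.4, -8.9, 1.0, -0.0]
(-112, 150, 24) [-1.2, -10.1, 5.7, -8.9, 1.0, -0.0]
```

View pics/s8.png

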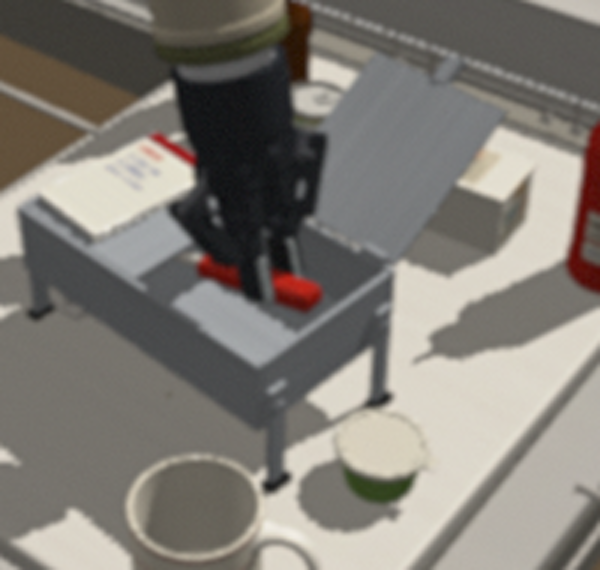

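```bash
cat > chk.py <<'E'
from h import *
import sys
k=manip.camera("scene");W=pts(k);p=k["pixels"].astype(int)
red=(p[...,2]>90)&(p[...,1]<.55*p[...,2])&(p[...,0]<.55*p[...,2])
s=red&(abs(W@X-.515)<.025)&(W@Y<.08)&(W@Y>-.3)&(W[...,2]>.065)&(W[...,2]<.35)
q=W[s];b=q@Y;z=q[:,2];a=q@X
lo=np.array([-1]);B=[];ZZ=[]
for l in np.arange(b.min(),b.max(),.006):
    m=(b>=l)&(b<l+.006)
    if m.sum()>2: B.append(l+.003-.0095);ZZ.append(np.percentile(z[m],90)); print(round(B[-1]*1000),round(ZZ[-1]*1000),round(np.median(a[m]),3),end=" | ")
f=np.polyfit(B,ZZ,1);print("\ntilt",np.degrees(np.arctan(-f[0])),"butt y'",(b.min()-.0095)*1000)
E
python3 chk.py
```

```text
-111 138 0.518 | -105 138 0.516 | -99 136 0.515 | -93 134 0.514 | -87 132 0.518 | -81 131 0.522 | -75 130 0.524 | -45 120 0.51 | -39 119 0.511 | -33 118 0.51 | -27 115 0.51 | -21 114 0.511 | -15 112 0.514 | -9 110 0.511 | 
tilt 15.626471975848297 butt y' -113.6159452300008
```

Emit:
{"name": "arm_command", "arguments": {
  "commands": [
    [[0,-0.4,0.5,-1.5,0.2,0],[-0.1,-0.7,0.8,-3,0.3,0],[-0.1,-1.1,0.8,-3,0.3,0],[-0.2,-1.5,0.9,-3,0.3,0],[-0.3,-2.3,0.9,-3,0.3,0],[-0.4,-3.1,1.3,-4.5,0.5,0],[-0.4,-3.8,1.8,-6,0.7,0],[-0.5,-4.8,2.3,-7.5,0.9,0],[-0.7,-5.7,3.0,-8.9,1,0],[-0.8,-6.5,3.3,-8.9,1,0],[-0.8,-7.3,3.6,-8.9,1,0],[-0.8,-7.3,3.6,-8.9,1,0]]
  ]
}}

```text
clock: 15.3
position: [0.4989, -0.2015, 0.1502]
ee_rot: [0.569, -0.419, 0.615, -0.35]
ft_force: [-0.3, 0.5, -0.7]
grip_width: 0.237
```

```bash
python3 ex.py "(-84,129.5,24)" "[(-100,137,24),(-112,150,24),(-114,156,18),(-116,165,12),(-116,175,6),(-116,185,0),(-100,195,0),(-80,200,0),(-60,200,0)]"
python3 chk.py
python3 - <<'E'
from h import *
k=manip.camera("scene");p=k["pixels"];cv2.imwrite("pics/s9.png",cv2.resize(p[130:320,180:380],None,fx=3,fy=3,interpolation=cv2.INTER_CUBIC))
E
```

```text
t 15.3 p [ 0.4989 -0.2015  0.1502] q [ 0.32  0.21 -0.32  1.86  0.53  1.18 -0.34] F [-0.3  0.5 -0.7] g 0.237 d [-0.046 -0.404 -0.914] jaw [ 0.993 -0.116  0.001]
dev mm [ 0.4 -1.8 -0.9] rot [-0.   0.1  0.1]
(-100, 137, 24) [-0.2, -1.6, 0.8, 0.0, 0.0, 0.0]
(-112, 150, 24) [-0.3, -2.8, 2.0, 0.0, 0.0, 0.0]
(-114, 156, 18) [-0.4, -3.2, 1.9, 6.0, -0.7, 0.0]
(-116, 165, 12) [-0.4, -3.5, 2.1, 11.9, -1.4, 0.0]
(-116, 175, 6) [-0.4, -3.5, 2.4, 17.9, -2.1, 0.0]
(-116, 185, 0) [-0.4, -3.5, 2.6, 23.8, -2.7, 0.0]
(-100, 195, 0) [-0.2, -1.9, 3.6, 23.8, -2.7, 0.0]
(-80, 200, 0) [0.0, 0.1, 4.1, 23.8, -2.7, 0.0]
(-60, 200, 0) [0.2, 2.1, 4.1, 23.8, -2.7, 0.0]
-184 177 0.518 | -178 177 0.515 | -172 176 0.514 | -166 174 0.515 | -160 171 0.518 | -154 168 0.522 | -148 166 0.523 | -118 151 0.511 | -112 149 0.51 | -106 144 0.51 | -100 143 0.51 | -94 140 0.512 | -88 138 0.516 | 
tilt 23.86846740720293 butt y' -187.2176039422729
```

View pics/s9.png

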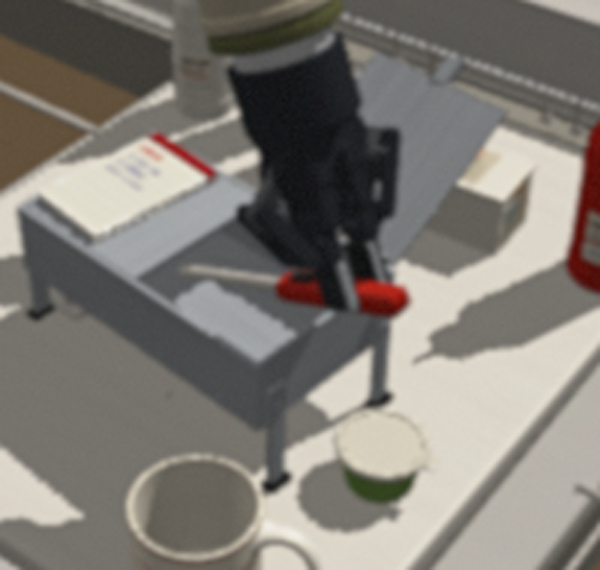

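Emit:
{"name": "arm_command", "arguments": {
  "commands": [
    [[-0.2,-1,0.5,0,0,0],[-0.2,-1.6,0.8,0,0,0],[-0.3,-2.2,1.4,0,0,0],[-0.3,-2.8,2,0,0,0],[-0.4,-3.2,2.4,3,-0.3,0],[-0.4,-3.2,2.4,6,-0.7,0],[-0.4,-3.5,2.6,11.9,-1.4,0],[-0.4,-3.5,2.8,17.9,-2.1,0],[-0.4,-3.5,3,23.8,-2.7,0],[-0.2,-2.5,3,23.8,-2.7,0],[0,-1,3,23.8,-2.7,0],[0,0,3,23.8,-2.7,0],[0.1,1,3,23.8,-2.7,0],[0.2,2,3,23.8,-2.7,0],[0.2,2,3,23.8,-2.7,0],[0.2,2,3,23.8,-2.7,0],[0.2,2,3,23.8,-2.7,0],[0.2,2,3,23.8,-2.7,0]]
  ]
}}

```text
clock: 17.2
position: [0.5009, -0.1804, 0.1796]
ee_rot: [0.471, -0.528, 0.528, -0.47]
ft_force: [-0.4, 0.2, -1.0]
grip_width: 0.236
```

```bash
python3 ex.py "(-60,189,0)" "[]"
python3 chk.py
python3 - <<'E'
from h import *
for n in("scene","top"):
    k=manip.camera(n);p=k["pixels"];W=pts(k);cv2.imwrite(f"pics/{n}10.png",cv2.resize(p[120:320,170:400],None,fx=2.8,fy=2.8,interpolation=cv2.INTER_CUBIC))
    for t in ["lid","pad","tub","pot","dredger","mug","carton","tin"]:
        for m in manip.masks_of(n,t)[:1]:
            q=W[m["mask"]]
            print(n,t,round(m["p"],2),np.nanmedian(q,0).round(3),np.nanpercentile(q,98,axis=0).round(3))
E
```

```text
t 17.2 p [ 0.5009 -0.1804  0.1796] q [ 0.52  0.18 -0.29  1.76  0.06  1.21  0.1 ] F [-0.4  0.2 -1. ] g 0.236 d [-0. -0. -1.] jaw [ 0.993 -0.115 -0.   ]
dev mm [ 0.  -1.6 -1.9] rot [ 0. -0.  0.]
-168 195 0.517 | -162 196 0.514 | -156 196 0.517 | -150 196 0.516 | -144 196 0.516 | -138 196 0.52 | -102 194 0.511 | -96 193 0.51 | -90 194 0.509 | -84 194 0.51 | -78 196 0.51 | -72 195 0.512 | -66 195 0.513 | 
tilt 0.7098762653771823 butt y' -171.26236223510153
scene lid 0.87 [ 0.655 -0.161  0.167] [ 0.713 -0.119  0.2  ]
scene pad 0.78 [0.523 0.026 0.127] [0.575 0.07  0.13 ]
scene tub 0.97 [ 0.497 -0.228  0.037] [ 0.549 -0.195  0.04 ]
scene mug 0.94 [ 0.346 -0.201  0.059] [ 0.392 -0.153  0.096]
scene carton 0.84 [ 0.77  -0.147  0.045] [ 0.824 -0.111  0.064]
top lid 0.64 [ 0.64  -0.128  0.155] [ 0.693 -0.066  0.188]
top pad 0.84 [0.532 0.029 0.127] [0.589 0.068 0.13 ]
top pot 0.96 [0.541 0.122 0.006] [0.568 0.148 0.054]
top dredger 0.86 [0.329 0.15  0.109] [0.358 0.186 0.116]
top tin 0.44 [ 0.572 -0.105  0.119] [0.689 0.063 0.186]
```

View pics/scene10.png

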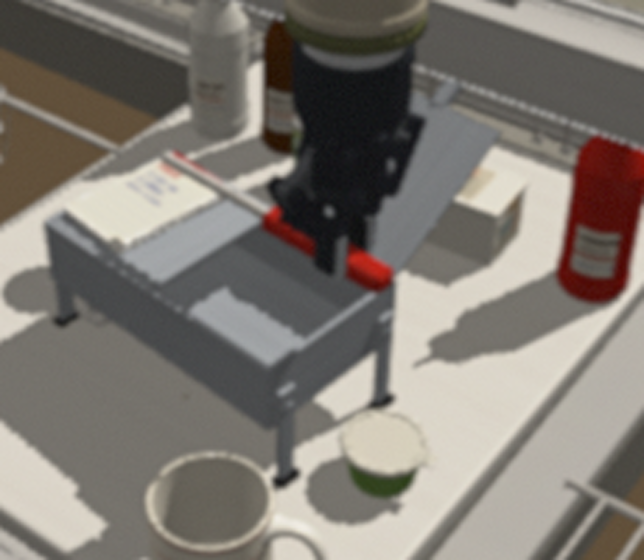

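View pics/top10.png

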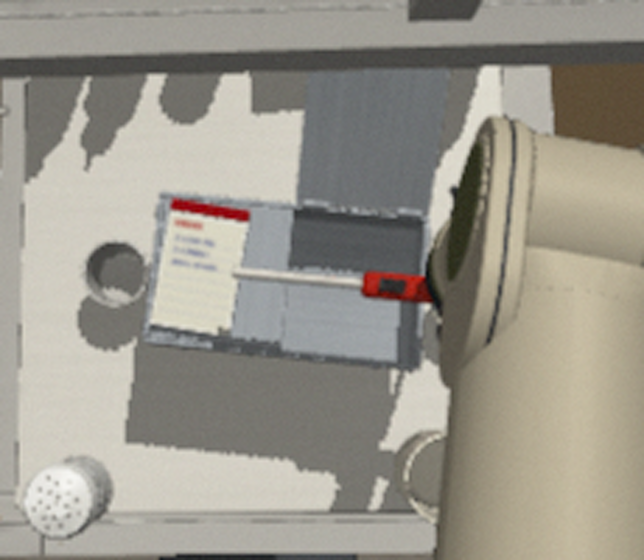

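```bash
python3 - <<'E'
from h import *
o,c=st();print(abs(o["joint_velocities"]).max());print(manip.hand_in())
E
```

```text
t 18.15 p [ 0.501  -0.1798  0.1796] q [ 0.52  0.18 -0.29  1.76  0.06  1.21  0.1 ] F [1.  0.8 0.1] g 0.232 d [-0. -0. -1.] jaw [ 0.993 -0.114 -0.   ]
0.001919042329965085
the job is handed in; nothing more can be done
None
```

I opened the lid, drew the lighter out, and handed the job in at 18.15 s with the gripper still holding the lighter over the box. The hand-in gave no verdict.

- **Lid:** I lifted it by the pull tab, carried it to about 100°, and let go. It fell on to its stop. In the later pictures it leans back at about 149°, which matches the stop angle of 2.6 rad.
- **Lighter:** I gripped the handle about 70 mm from the middle, tilted it up to 24° with the handle end up, and drew it out past the deck edge and over the end wall. I then levelled it over the mouth. It did not visibly slip, and the force readings during the draw stayed within about 1 N.
- **Final pose:** The lighter is level, its underside about 58 mm above the rim. The joints were essentially still, and the grip opening was steady at about 20 mm.
- **Bystanders:** The pad, tub, pot, dredger and mug measured where they were at the start, apart from a few mm of scatter where the arm partly hid them. The carton looks unmoved but was partly hidden by the lid. The tin could not be checked at the end: it was hidden behind the gripper and lid, and the only detection was a false one on the box.

The scene showed a beam in the lid's path, at about x = 0.68 m, but the lid passed it and reached its stop.

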